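# Fill the table caddy for dinner

## Robot

A 6-joint arm with a two-finger parallel gripper is mounted at the origin on a cart in front of the work surface, level with it; the furniture and walls round the work are solid. World frame = base frame: x ahead of the robot, y to its left, z up, the work surface at z = 0. Lengths are in mm, angles in rad, forces in N, time in s.
With the tool pointing down it reaches from about 350 to 775 mm from the base axis. Payload 7.3 kg.
Tool frame: the origin (TCP) lies between the finger pads; the fingertips stand 25 mm ahead of it and the grasp point (between the pads) lies 6 mm ahead of it; z points along the fingers, y is the line along which they close (so a half turn about z gives the same grasp; the last joint's range is limited). The gripper opens to 92 mm and grips with 3 to 60 N. Pads are 19 mm wide; open, the fingers measure 130 mm over their backs; the gripper's body (75 mm by 190 mm) begins 47 mm behind the grasp point.
Start: joints at [-1.36, 0.342, 1.524, -0, 1.275, -0.146], TCP at [183.393, -491.944, 251.741] pointing down, gripper open.
Joint ranges: [-2.53, 2.53], [-0.77, 2.02], [0.04, 2.7], [-1, 4.14], [0.28, 2.66], [-3.11, 3.11]. Speed limits (rad/s): [2.57, 2.57, 3.14, 3.14, 3.14, 3.14].

## Interface

Orientations are given as [roll, pitch, yaw] about the fixed x, y, z axes, in that order (R = Rz(yaw) Ry(pitch) Rx(roll)).
In Python, from plant import bot gives the robot as it stands.
- The arm moves only by the tool play_rows, never from a script. Its argument "commands" is a list of rows, each an object of numbers: "x", "y", "z": the shift along the tool's x, y, z in m; "twist": the turn about the tool's z in degrees. In form: [{"x": .., "y": .., "z": .., "twist": ..}, ...]. A call has exactly 8 rows; each row is the pose to reach, as a shift and turn from the pose commanded when the call began, along the tool's axes at that moment; what a row does not reach only later rows make up. A row lasts 1/10 s, in which the tool goes at most 50 mm and 8.59 degrees, less where a joint would pass 70% of its speed; a pose out of reach is approached as far as the arm can. A call with a gripper value outside its range is refused whole. "jaw" is the closure, from 0 (fully open) to 1 (shut), set as the call begins (left out, the last holds). The fingers move at their own pace and stop on an object; the grip force is fixed at half the most. Time passes only in rows, so rows that repeat a pose let the fingers close, or fill a call up. It gives the time, the measured TCP pose, the force, the opening and the grip force at its end, in the units of the state.
- bot.get_obs(): the state, without advancing time (a new reading comes with each control period).
- bot.capture(name): name is "scene" or "top" or "wrist"; returns a dict with "pixels" (420x560x3 uint8, red, green, blue), "fx", "fy", "cx", "cy" (pixels), "eye" and "rotation" of the camera in the world. Camera axes: x right, y down, z forward; pixel columns grow to the right and rows downward; lengths in mm; the calibration is good to about 2 mm. A picture is of the moment at which its call begins. There is no depth.
- bot.close_job(): hands the job in; it is judged then, once.
The state is a dict: "time": time; "joint_positions": joint angles; "dq": joint speeds; "tau": joint torques, N m; "tool_pos": TCP position; "tcp_rot": TCP orientation; "contact_force": force on the tool from outside, world axes, zero at the start; "moment": the same for the moment, N m; "grip_width": finger opening in mm; "finger_force": force on a finger pad.
Only numpy, scipy, OpenCV 4.12 (cv2) and the standard library are available. Lean on these libraries where they do the work, as an engineer would, in place of code of your own. Each camera call takes 0.05 s, during which the arm holds its last target. There are 200 camera calls.

## Task

Get the table caddy ready for dinner: stand the salt shaker, the pepper mill and the bottle of soy sauce each down in the round well made for its size (salt in the smallest, mill in the middle one, bottle in the largest), and lay the tissue pack flat in the rectangular bay. Do not let the shaker, the mill or the bottle tip over at any time, and leave the spice jar and the matchbox, which do not belong in the caddy, where they are. Let go of everything at the end.

Things in the scene. Friction and masses are not known exactly. Their poses are not given: they have to be found in the camera images.
- salt_center (a point): Salt shaker, pale grey, pear-shaped with a domed perforated top, 90 mm tall, 44 mm across, narrowing from 42 mm at 34 mm height to 37 mm at 50 mm height. Point: on its axis, half-way up (45 mm over its foot). z is up along it. Loose on the worktop, at one of four places. 
- mill_center (a point): Pepper mill of turned dark wood with a round head and a small metal knob, 152 mm tall, 53 mm across its foot; the head is 46 mm across at 116 mm height. Point: on its axis, half-way up (76 mm over its foot). z is up along it. Loose on the worktop, at one of four places. 
- soy_center (a point): Bottle of soy sauce: the shorter of the glass bottles, greyish, with a black neck and cap and a pale label, 201 mm tall, body 58 mm across up to 102 mm height, from there it narrows evenly to 28 mm at the cap (50 mm across at 130 mm). 0.36 kg. (Two taller bottles stand further back.) Point: on its axis, half-way up (100 mm over its foot). z is up along it. Loose on the worktop, at one of four places. 
- tissues_center (a point): Pack of paper tissues lying flat, pale with a blue top, 55 mm (its x) by 105 mm (its y) by 24 mm (its z, up). Point: its centre, 12 mm over its underside. It lies loose at one of two places, the small matchbox at the other.
- well_small_mouth (a point): Middle of the mouth of the smallest round well (for the salt shaker), level with its module's top. 56 mm wide, 20 mm deep, grey felt bottom, 2 mm bevel. The fixed caddy, a dark tray 185 x 261 mm, holds four light wooden modules, two by two, each 86 mm along its x and 124 mm along its y, tops 32 mm above the worktop; which lies in which quarter changes. The walls at the tray's y ends rise to 58 mm. z up
- well_middle_mouth (a point): Middle of the mouth of the middle round well (for the pepper mill), level with its module's top. 65 mm wide, 20 mm deep, grey felt bottom, 2 mm bevel. The fixed caddy, a dark tray 185 x 261 mm, holds four light wooden modules, two by two, each 86 mm along its x and 124 mm along its y, tops 32 mm above the worktop; which lies in which quarter changes. The walls at the tray's y ends rise to 58 mm. z up
- well_large_mouth (a point): Middle of the mouth of the largest round well (for the soy sauce), level with its module's top. 72 mm wide, 20 mm deep, grey felt bottom, 2 mm bevel. The fixed caddy, a dark tray 185 x 261 mm, holds four light wooden modules, two by two, each 86 mm along its x and 124 mm along its y, tops 32 mm above the worktop; which lies in which quarter changes. The walls at the tray's y ends rise to 58 mm. z up
- flat_bay_mouth (a point): The middle of the caddy's rectangular flat bay, level with its module's top (32 mm above the worktop; caddy as told for the wells). The bay is a recess 73 mm (its x) by 117 mm (its y), 7 mm deep, with a grey felt bottom: the tissue pack lies in it with its long side along the bay's y, either way round. z points up
- spice_center (a point): Spice jar with a red screw cap, glass, 106 mm tall, 45 mm across. A look-alike of the salt shaker that does not belong in the caddy. Point: half-way up (53 mm over its foot). Loose on the worktop, at one of four places. Behind the right-hand places a fixed coffee maker, 0.33 m tall, comes as near as x = 0.51 at y = -0.10, its other corners at (0.68, -0.01), (0.58, -0.24), (0.77, -0.14).
- matchbox_center (a point): Small flat matchbox with a blue top, 37 x 55 x 16 mm: looks like the tissue pack but is half as long, and does not belong in the caddy. Point: its centre, 8 mm over its underside.

How it is judged:
By the outcome, as a careful person would: the job done as asked, in the order asked, and still so for the second after the job is handed in, with the robot touching nothing.
It also fails if it takes over 141 s, if anything falls off the work surface, if the arm or the gripper's body presses on something with over 40 N, if the wrist force passes 120 N, or if a joint passes its speed limit or range.

## Working session

There is one attempt and no reset: what is moved stays moved. The work goes in short steps, Python scripts to look and compute and a tool call to move; the robot and the scene stay as the last step left them, time stands still between calls to the robot, and variables do not carry over. Pictures are saved under pics/ and viewed, at most 14 in all, crops included, and the job is handed in when it is done.

Besides the shell and the picture viewer there is one more tool, called as name(argument=value, ...), one argument or row to a line, values as JSON. play_rows: Moves the arm, as the interface text tells. Its arguments: {"type":"object","properties":{"commands":{"type":"array"},"jaw":{"type":"number"}},"required":["commands"]}

```bash
ls; mkdir -p pics
cat > h.py <<'E'
import numpy as np, cv2, pickle
from plant import bot
def snap(n,f):
    c=bot.capture(n); pickle.dump(c,open(f'pics/{f}.pkl','wb'))
    cv2.imwrite(f'pics/{f}.png',cv2.cvtColor(np.asarray(c['pixels']),cv2.COLOR_RGB2BGR)); return c
def load(f): return pickle.load(open(f'pics/{f}.pkl','rb'))
def px2w(c,u,v,z):
    d=np.array([(u-c['cx'])/c['fx'],(v-c['cy'])/c['fy'],1.]); d=np.asarray(c['rotation'])@d; e=np.asarray(c['eye'])
    return e+d*(z-e[2])/d[2]
def w2px(c,p):
    q=np.asarray(c['rotation']).T@(np.asarray(p,float)-c['eye']); return q[0]/q[2]*c['fx']+c['cx'],q[1]/q[2]*c['fy']+c['cy']
def crop(f,o,x0,y0,x1,y1,k):
    im=cv2.imread(f'pics/{f}.png')[y0:y1,x0:x1]; cv2.imwrite(f'pics/{o}.png',cv2.resize(im,None,fx=k,fy=k,interpolation=cv2.INTER_CUBIC))
E
python3 - <<'E'
from h import *
for n in('scene','top'):
    c=snap(n,n+'0'); print(n,c['eye'],np.round(c['rotation'],3).tolist(),c['fx'])
print(bot.get_obs())
E
```

```text
pics
scene [-474.4693921   355.7547033   535.79731004] [-1.97, 0.025, -1.934] 474.37484406207165
top [ 401.49585742    6.01176583 1123.06142877] [-3.057, -0.002, -1.581] 439.3024350282865
{'time': 0.1, 'joint_positions': array([-1.36001323e+00,  3.42635988e-01,  1.52489197e+00,  2.24292905e-05,
        1.27541304e+00, -1.45981802e-01]), 'dq': array([ 6.30995199e-05, -2.74091422e-04, -2.46966417e-03,  5.86032441e-04,
       -7.85076832e-04, -1.34563619e-03]), 'tau': array([ 1.20794029e-03, -4.32006168e+01, -2.44693261e+01,  7.19347713e-02,
        5.25861117e-02, -5.05601849e-05]), 'tool_pos': array([ 183.32165207, -491.61243878,  251.1336018 ]), 'tcp_rot': array([-3.14026177e+00, -2.17356173e-04,  3.56758215e-01]), 'contact_force': array([-0.05955438, -0.15330972,  0.67152179]), 'moment': array([-0.02751506, -0.02561684, -0.0346639 ]), 'finger_force': 0.0, 'grip_width': 91.7648141126252}
```

View pics/top0.png

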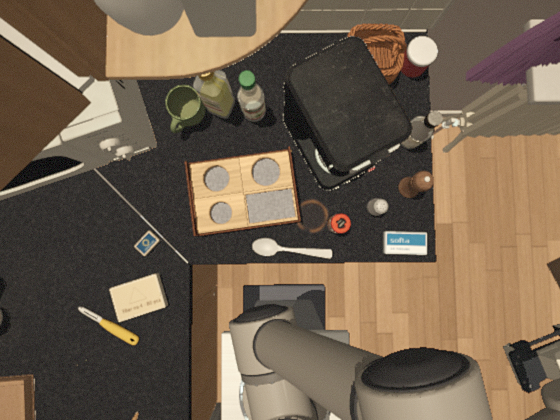

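View pics/scene0.png

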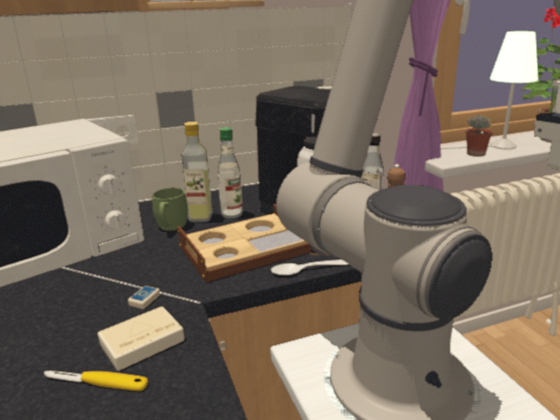

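The top view shows the caddy at about (243,192), the wells at (216,178), (266,171) and (221,212), and the bay at (271,205). Spice is at (340,224), salt at (377,207), the mill at (415,185), soy at (420,130), the tissues at (405,243) and the matchbox at (147,243). I'll enlarge it for precise pixels.

```bash
sed -i "s/^from plant.*/from plant import bot\nfrom scipy.spatial.transform import Rotation as Ro/; s/np.asarray(c\['rotation'\])/Ro.from_euler('xyz',c['rotation']).as_matrix()/g" h.py
python3 - <<'E'
from h import *
crop('top0','ca',180,140,310,240,6)
crop('top0','cb',320,105,440,260,3.8)
crop('top0','cb',310,105,440,260,3.8)
E
```

```text
(no output)
```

View pics/ca.png

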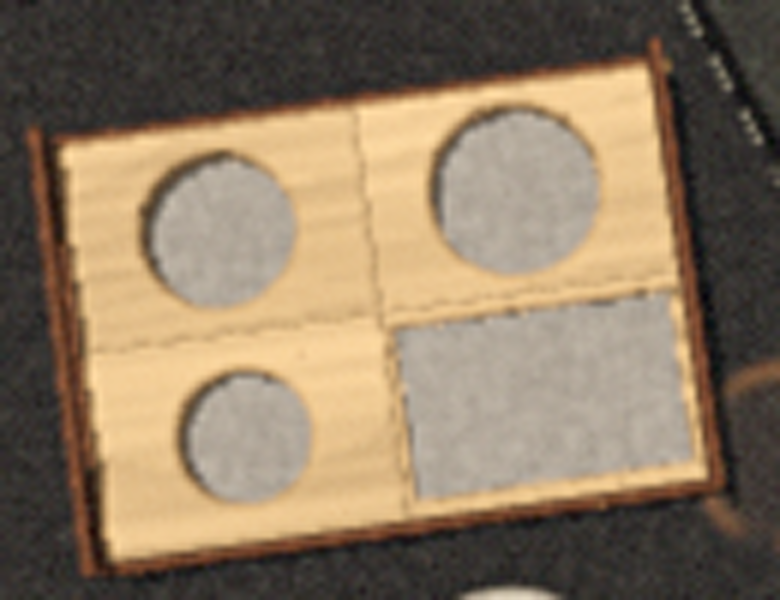

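View pics/cb.png

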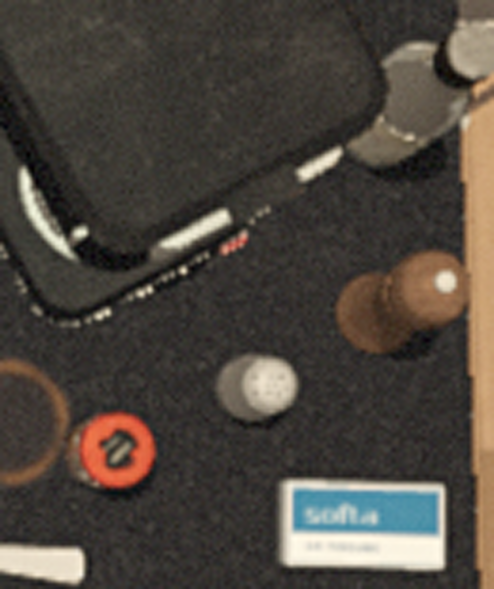

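The crops give these pixels. In the caddy crop: middle well (219,230), large (516,188), small (246,436), bay centre (543,394). In the object crop: salt top (270,385), mill knob (445,281) with foot near (378,313), soy cap near (483,50), and the tissue pack corners. Converting now.

Run:
```python
from h import *
c=load('top0')
A=lambda x,y:((x+.5)/6+179.5,(y+.5)/6+139.5)
B=lambda x,y:((x+.5)/3.8+309.5,(y+.5)/3.8+104.5)
def P(n,uv,z): print(n,np.round(px2w(c,*uv,z)[:2],1))
for n,p in dict(mid=(219,230),large=(516,188),small=(246,436),bay=(543,394)).items(): P(n,A(*p),32)
bc=[px2w(c,*A(*p),32)[:2] for p in[(395,325),(667,290),(692,462),(418,500)]]
print(np.round(bc,1).tolist())
for a,b in((0,1),(3,2),(0,3),(1,2)): d=bc[b]-bc[a]; print('bay edge',np.linalg.norm(d).round(1),np.degrees(np.arctan2(d[1],d[0])).round(1))
P('salt top',B(271,385),84);P('salt body',B(246,388),20);P('mill knob',B(445,281),150);P('mill head',B(431,288),118);P('mill foot',B(376,313),12)
P('soy cap',B(486,50),201);P('soy body',B(420,92),100)
t=[px2w(c,*B(*p),24)[:2] for p in[(283,480),(447,484),(443,570),(280,567)]]
print(np.round(t,1).tolist(),np.mean(t,0))
for a,b in((0,1),(3,2),(0,3),(1,2)): d=t[b]-t[a]; print('tis',np.linalg.norm(d).round(1),np.degrees(np.arctan2(d[1],d[0])).round(1))
P('spice',B(117,450),106)
# soy overlay check
for z,r in((0,29),(102,29),(201,14)): print('soy px',z)
```

```text
mid [536.5 168.1]
large [552.9  44.3]
small [450.5 156.8]
bay [466.7  33.7]
[[496.0, 95.0], [509.5, -18.2], [437.9, -27.7], [423.4, 85.7]]
bay edge 114.0 -83.2
bay edge 114.3 -82.7
bay edge 73.2 -172.7
bay edge 72.2 -172.4
salt top [ 459.3 -230.2]
salt body [ 461.  -228.2]
mill knob [ 515.7 -319.2]
mill head [ 515.3 -321.3]
mill foot [ 510.8 -318.3]
soy cap [ 640.4 -330.2]
soy body [ 640.3 -324.8]
[[400.1, -249.9], [396.4, -357.5], [340.5, -352.8], [343.5, -246.3]] [ 370.13267449 -301.64196689]
tis 107.7 -92.0
tis 106.5 -91.6
tis 56.7 176.3
tis 56.1 175.1
spice [ 419.4 -130.4]
soy px 0
soy px 102
soy px 201
```

```bash
cat >> h.py <<'E'
def go(x,y,z,yaw=None):
    "shift along tool axes (m), twist (deg) from the measured pose to a world TCP pose (mm, deg), with tool down"
    o=bot.get_obs(); R=Ro.from_euler('xyz',o['tcp_rot']); yw=np.degrees(o['tcp_rot'][2])
    d=R.inv().apply(np.array([x,y,z])-o['tool_pos'])/1000
    tw=0 if yaw is None else -((yaw-yw+180)%360-180)
    print('t',round(o['time'],2),'tcp',np.round(o['tool_pos'],1),'yaw',yw.round(1),'w',np.round(o['grip_width'],1),'-> shift',np.round(d,4),'twist',round(tw,1))
E
python3 - <<'E'
from h import *
go(460,-229,200,-15)
E
```

```text
t 0.1 tcp [ 183.3 -491.6  251.1] yaw 20.4 w 91.8 -> shift [ 0.351  -0.1494  0.0514] twist 35.4
```

play_rows(
  commands=[
    {"x": 0.03, "y": -0.013, "z": 0.0, "twist": 4},
    {"x": 0.08, "y": -0.035, "z": 0.0, "twist": 9},
    {"x": 0.13, "y": -0.055, "z": 0.005, "twist": 14},
    {"x": 0.18, "y": -0.077, "z": 0.01, "twist": 20},
    {"x": 0.23, "y": -0.098, "z": 0.01, "twist": 25},
    {"x": 0.28, "y": -0.12, "z": 0.015, "twist": 30},
    {"x": 0.325, "y": -0.138, "z": 0.02, "twist": 34},
    {"x": 0.351, "y": -0.149, "z": 0.02, "twist": 35.4},
  ],
  jaw=0,
)

```text
time: 0.9
tool_pos: [461.2, -227.9, 231.1]
tcp_rot: [-3.141, 0.001, -0.263]
contact_force: [1.0, 0.0, -0.0]
grip_width: 91.8
finger_force: 0.0
```

Run:
```python
from h import *
c=snap('wrist','w1'); print(c['eye'],c['rotation'],c['fx']); 
for n,p in dict(salttop=(460,-229,88),saltfoot=(460,-229,0),mill=(514,-319.5,152)).items(): print(n,np.round(w2px(c,p),1))
go(460,-229,200,-15)
```

```text
[ 532.63794116 -247.16066211  365.0506473 ] [ 2.86469728e+00 -1.02771711e-03 -1.83476015e+00] 298.7315345068003
salttop [277.6 209.6]
saltfoot [277.3 191.2]
mill [385.1 127.3]
t 0.95 tcp [ 465.5 -222.8  231. ] yaw -14.9 w 91.9 -> shift [-0.0038  0.0075  0.0309] twist 0.1
```

View pics/w1.png

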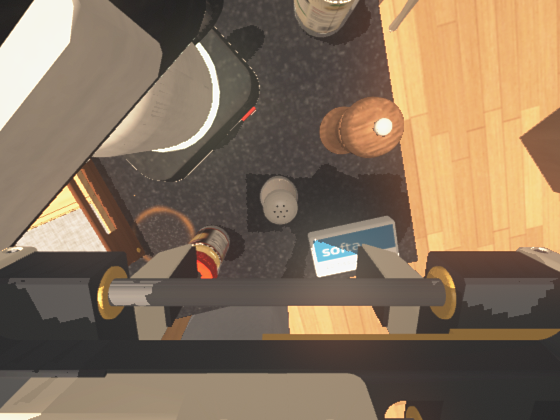

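Salt's top is at (281,210), the mill knob at (384,126), and spice at (210,250). All agree with the estimates, with salt about 2 mm further towards -y. Descending.

play_rows(
  commands=[
    {"x": 0.0005, "y": 0.002, "z": 0.01, "twist": 0},
    {"x": 0.0005, "y": 0.002, "z": 0.04, "twist": 0},
    {"x": 0.0005, "y": 0.002, "z": 0.08, "twist": 0},
    {"x": 0.0005, "y": 0.002, "z": 0.12, "twist": 0},
    {"x": 0.0005, "y": 0.002, "z": 0.15, "twist": 0},
    {"x": 0.0005, "y": 0.002, "z": 0.167, "twist": 0},
    {"x": 0.0005, "y": 0.002, "z": 0.173, "twist": 0},
    {"x": 0.0005, "y": 0.002, "z": 0.173, "twist": 0},
  ],
)

```text
time: 1.75
tool_pos: [459.2, -232.3, 57.9]
tcp_rot: [-3.141, 0.002, -0.262]
contact_force: [0.3, -1.3, -0.1]
grip_width: 92.1
finger_force: 0.0
```

play_rows(
  commands=[
    {"z": 0},
    {"z": 0},
    {"z": 0},
    {"z": 0},
    {"z": 0},
    {"z": 0},
    {"z": 0},
    {"z": 0},
  ],
  jaw=1,
)

```text
invalid input at $.commands[0]: expected keys x, y, z, twist
```

play_rows(
  commands=[
    {"x": 0, "y": 0, "z": 0, "twist": 0},
    {"x": 0, "y": 0, "z": 0, "twist": 0},
    {"x": 0, "y": 0, "z": 0, "twist": 0},
    {"x": 0, "y": 0, "z": 0, "twist": 0},
    {"x": 0, "y": 0, "z": 0, "twist": 0},
    {"x": 0, "y": 0, "z": 0, "twist": 0},
    {"x": 0, "y": 0, "z": 0, "twist": 0},
    {"x": 0, "y": 0, "z": 0, "twist": 0},
  ],
  jaw=1,
)

```text
time: 2.55
tool_pos: [460.2, -231.6, 58.8]
tcp_rot: [-3.141, 0.0, -0.261]
contact_force: [-0.1, 1.6, 0.7]
grip_width: 39.6
finger_force: 29.8
```

play_rows(
  commands=[
    {"x": 0, "y": 0, "z": -0.005, "twist": 0},
    {"x": 0, "y": 0, "z": -0.02, "twist": 0},
    {"x": 0, "y": 0, "z": -0.04, "twist": 0},
    {"x": 0, "y": 0, "z": -0.065, "twist": 0},
    {"x": 0, "y": 0, "z": -0.09, "twist": 0},
    {"x": 0, "y": 0, "z": -0.11, "twist": 0},
    {"x": 0, "y": 0, "z": -0.125, "twist": 0},
    {"x": 0, "y": 0, "z": -0.13, "twist": 0},
  ],
)

```text
time: 3.35
tool_pos: [460.7, -232.2, 190.5]
tcp_rot: [3.14, -0.003, -0.261]
contact_force: [-0.4, 0.3, -1.7]
grip_width: 39.6
finger_force: 29.6
```

play_rows(
  commands=[
    {"x": -0.005, "y": -0.005, "z": 0, "twist": 0},
    {"x": -0.015, "y": -0.017, "z": 0, "twist": 0},
    {"x": -0.032, "y": -0.035, "z": 0, "twist": 0},
    {"x": -0.05, "y": -0.053, "z": 0, "twist": 0},
    {"x": -0.065, "y": -0.069, "z": 0, "twist": 0},
    {"x": -0.077, "y": -0.081, "z": 0, "twist": 0},
    {"x": -0.084, "y": -0.088, "z": 0, "twist": 0},
    {"x": -0.086, "y": -0.091, "z": 0, "twist": 0},
  ],
)

```text
time: 4.15
tool_pos: [399.8, -120.7, 188.2]
tcp_rot: [-3.141, 0.001, -0.26]
contact_force: [0.1, -0.2, -0.6]
grip_width: 39.5
finger_force: 29.6
```

play_rows(
  commands=[
    {"x": -0.001, "y": -0.015, "z": 0, "twist": -1},
    {"x": -0.004, "y": -0.05, "z": 0, "twist": -4},
    {"x": -0.008, "y": -0.1, "z": 0, "twist": -8},
    {"x": -0.012, "y": -0.15, "z": 0, "twist": -12},
    {"x": -0.016, "y": -0.2, "z": 0, "twist": -16},
    {"x": -0.02, "y": -0.245, "z": 0, "twist": -19},
    {"x": -0.022, "y": -0.272, "z": 0, "twist": -21},
    {"x": -0.023, "y": -0.282, "z": 0, "twist": -22},
  ],
)

```text
time: 4.95
tool_pos: [451.7, 158.9, 188.2]
tcp_rot: [-3.141, -0.0, 0.127]
contact_force: [0.3, -0.5, -1.2]
grip_width: 39.6
finger_force: 29.6
```

play_rows(
  commands=[
    {"x": 0, "y": 0, "z": 0, "twist": 0},
    {"x": 0, "y": 0, "z": 0, "twist": 0},
    {"x": 0, "y": 0, "z": 0, "twist": 0},
    {"x": 0, "y": 0, "z": 0, "twist": 0},
    {"x": 0, "y": 0, "z": 0, "twist": 0},
    {"x": 0, "y": 0, "z": 0, "twist": 0},
    {"x": 0, "y": 0, "z": 0, "twist": 0},
    {"x": 0, "y": 0, "z": 0, "twist": 0},
  ],
)

```text
time: 5.75
tool_pos: [451.2, 156.6, 188.7]
tcp_rot: [3.142, -0.0, 0.123]
contact_force: [0.6, -0.3, -1.4]
grip_width: 39.3
finger_force: 29.6
```

Run:
```python
from h import *
c=snap('wrist','w2')
for n,p in dict(small=(450.5,156.8,32),mid=(536.5,168.1,32),large=(552.9,44.3,32),bay=(466.7,33.7,32)).items(): print(n,np.round(w2px(c,p),1))
go(450.5,156.8,70,7.2)
```

```text
small [275.7 205.9]
mid [274.9 115. ]
large [410.  113.7]
bay [399.4 204.8]
t 5.8 tcp [451.2 156.7 188.7] yaw 7.0 w 39.4 -> shift [-0.0007 -0.0002  0.1187] twist -0.2
```

View pics/w2.png

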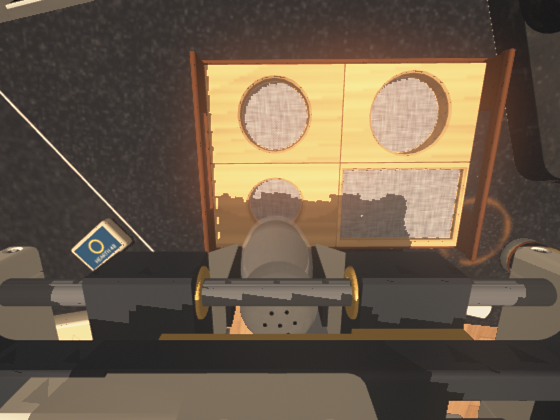

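The rims are at (275,115) for the middle well and (410,113.5) for the large one, with the bay centre at (400,205). All match the predictions within 1 px, so I'll lower the salt.

play_rows(
  commands=[
    {"x": -0.0007, "y": 0, "z": 0.01, "twist": 0},
    {"x": -0.0007, "y": 0, "z": 0.03, "twist": 0},
    {"x": -0.0007, "y": 0, "z": 0.055, "twist": 0},
    {"x": -0.0007, "y": 0, "z": 0.075, "twist": 0},
    {"x": -0.0007, "y": 0, "z": 0.09, "twist": 0},
    {"x": -0.0007, "y": 0, "z": 0.102, "twist": 0},
    {"x": -0.0007, "y": 0, "z": 0.11, "twist": 0},
    {"x": -0.0007, "y": 0, "z": 0.115, "twist": 0},
  ],
)

```text
time: 6.6
tool_pos: [450.1, 156.6, 72.8]
tcp_rot: [3.141, 0.001, 0.123]
contact_force: [-0.1, -0.0, -0.2]
grip_width: 39.5
finger_force: 29.6
```

play_rows(
  commands=[
    {"x": 0, "y": 0, "z": 0.001, "twist": 0},
    {"x": 0, "y": 0, "z": 0.002, "twist": 0},
    {"x": 0, "y": 0, "z": 0.002, "twist": 0},
    {"x": 0, "y": 0, "z": 0.002, "twist": 0},
    {"x": 0, "y": 0, "z": 0.002, "twist": 0},
    {"x": 0, "y": 0, "z": 0.002, "twist": 0},
    {"x": 0, "y": 0, "z": 0.002, "twist": 0},
    {"x": 0, "y": 0, "z": 0.002, "twist": 0},
  ],
)

```text
time: 7.4
tool_pos: [450.5, 156.6, 71.7]
tcp_rot: [3.142, -0.0, 0.123]
contact_force: [-0.2, 0.6, -1.6]
grip_width: 39.4
finger_force: 29.6
```

play_rows(
  commands=[
    {"x": 0, "y": 0, "z": 0, "twist": 0},
    {"x": 0, "y": 0, "z": 0, "twist": 0},
    {"x": 0, "y": 0, "z": 0, "twist": 0},
    {"x": 0, "y": 0, "z": 0, "twist": 0},
    {"x": 0, "y": 0, "z": 0, "twist": 0},
    {"x": 0, "y": 0, "z": 0, "twist": 0},
    {"x": 0, "y": 0, "z": 0, "twist": 0},
    {"x": 0, "y": 0, "z": 0, "twist": 0},
  ],
  jaw=0.35,
)

```text
time: 8.2
tool_pos: [450.5, 156.6, 71.7]
tcp_rot: [3.142, 0.0, 0.123]
contact_force: [-0.1, -0.3, 1.3]
grip_width: 59.7
finger_force: 0.0
```

play_rows(
  commands=[
    {"x": 0, "y": 0, "z": -0.005, "twist": 0},
    {"x": 0, "y": 0, "z": -0.02, "twist": 0},
    {"x": 0, "y": 0, "z": -0.045, "twist": 0},
    {"x": 0, "y": 0, "z": -0.08, "twist": 0},
    {"x": 0, "y": 0, "z": -0.115, "twist": 0},
    {"x": 0, "y": 0, "z": -0.14, "twist": 0},
    {"x": 0, "y": 0, "z": -0.155, "twist": 0},
    {"x": 0, "y": 0, "z": -0.16, "twist": 0},
  ],
)

```text
time: 9.0
tool_pos: [451.1, 156.8, 233.8]
tcp_rot: [-3.141, -0.004, 0.123]
contact_force: [1.2, -0.6, -0.5]
grip_width: 60.2
finger_force: 0.0
```

play_rows(
  commands=[
    {"x": -0.005, "y": 0.015, "z": 0, "twist": 0},
    {"x": -0.016, "y": 0.05, "z": 0, "twist": 0},
    {"x": -0.03, "y": 0.095, "z": 0, "twist": 0},
    {"x": -0.045, "y": 0.142, "z": 0, "twist": 0},
    {"x": -0.06, "y": 0.19, "z": 0, "twist": 0},
    {"x": -0.073, "y": 0.232, "z": 0, "twist": 0},
    {"x": -0.081, "y": 0.258, "z": 0, "twist": 0},
    {"x": -0.084, "y": 0.268, "z": 0, "twist": 0},
  ],
  jaw=0,
)

```text
time: 9.8
tool_pos: [399.2, -121.7, 231.2]
tcp_rot: [-3.141, 0.001, 0.12]
contact_force: [-1.0, -0.5, -0.7]
grip_width: 91.6
finger_force: 0.0
```

play_rows(
  commands=[
    {"x": 0.005, "y": 0.012, "z": 0, "twist": 0},
    {"x": 0.018, "y": 0.042, "z": 0, "twist": 0},
    {"x": 0.034, "y": 0.081, "z": 0, "twist": 0},
    {"x": 0.051, "y": 0.121, "z": 0, "twist": 0},
    {"x": 0.067, "y": 0.16, "z": 0, "twist": 0},
    {"x": 0.08, "y": 0.19, "z": 0, "twist": 0},
    {"x": 0.087, "y": 0.207, "z": 0, "twist": 0},
    {"x": 0.089, "y": 0.211, "z": 0, "twist": 0},
  ],
)

```text
time: 10.6
tool_pos: [515.6, -318.8, 230.4]
tcp_rot: [-3.141, 0.0, 0.123]
contact_force: [-0.6, -0.3, -0.3]
grip_width: 91.5
finger_force: 0.0
```

play_rows(
  commands=[
    {"x": 0, "y": 0, "z": 0, "twist": 0},
    {"x": 0, "y": 0, "z": 0, "twist": 0},
    {"x": 0, "y": 0, "z": 0, "twist": 0},
    {"x": 0, "y": 0, "z": 0, "twist": 0},
    {"x": 0, "y": 0, "z": 0, "twist": 0},
    {"x": 0, "y": 0, "z": 0, "twist": 0},
    {"x": 0, "y": 0, "z": 0, "twist": 0},
    {"x": 0, "y": 0, "z": 0, "twist": 0},
  ],
)

```text
time: 11.4
tool_pos: [514.1, -318.2, 231.8]
tcp_rot: [3.141, -0.0, 0.123]
contact_force: [0.2, 1.3, 0.5]
grip_width: 91.5
finger_force: 0.0
```

Run:
```python
from h import *
c=snap('wrist','w3')
for n,p in dict(mill152=(514,-319.,152),mill0=(514,-319,0),soycap=(640,-328,201),soy100=(640,-328,100),soy0=(640,-328,0),tis=(370,-301.6,24)).items(): print(n,np.round(w2px(c,p),1))
go(514,-319,122,7)
```

```text
mill152 [277.  230.6]
mill0 [276.7 190.6]
soycap [327.4  21.8]
soy100 [306.9  64.8]
soy0 [298.1  83. ]
tis [249.8 301. ]
t 11.45 tcp [ 514.1 -318.2  231.7] yaw 7.0 w 91.9 -> shift [-0.0002  0.0008  0.1097] twist 0.0
```

View pics/w3.png

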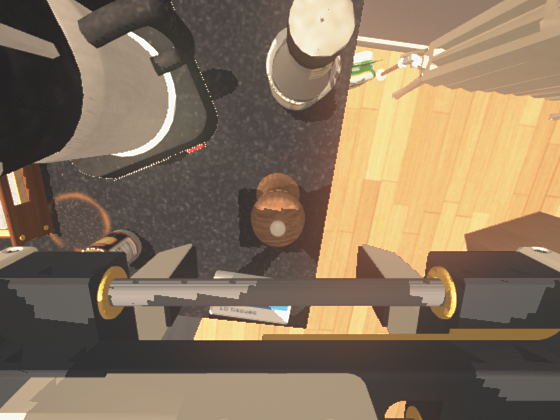

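The mill knob is at (278,228), about 2 mm further in +x, and the soy cap is at (321,21), which puts soy at about (640,-325). Descending on the mill.

play_rows(
  commands=[
    {"x": 0.001, "y": 0.0012, "z": 0.005, "twist": 0},
    {"x": 0.001, "y": 0.0012, "z": 0.025, "twist": 0},
    {"x": 0.001, "y": 0.0012, "z": 0.05, "twist": 0},
    {"x": 0.001, "y": 0.0012, "z": 0.075, "twist": 0},
    {"x": 0.001, "y": 0.0012, "z": 0.095, "twist": 0},
    {"x": 0.001, "y": 0.0012, "z": 0.106, "twist": 0},
    {"x": 0.001, "y": 0.0012, "z": 0.11, "twist": 0},
    {"x": 0.001, "y": 0.0012, "z": 0.11, "twist": 0},
  ],
)

```text
time: 12.25
tool_pos: [515.4, -319.3, 121.6]
tcp_rot: [-3.142, 0.0, 0.123]
contact_force: [-0.8, -0.1, -0.1]
grip_width: 91.8
finger_force: 0.0
```

play_rows(
  commands=[
    {"x": 0, "y": 0, "z": 0, "twist": 0},
    {"x": 0, "y": 0, "z": 0, "twist": 0},
    {"x": 0, "y": 0, "z": 0, "twist": 0},
    {"x": 0, "y": 0, "z": 0, "twist": 0},
    {"x": 0, "y": 0, "z": 0, "twist": 0},
    {"x": 0, "y": 0, "z": 0, "twist": 0},
    {"x": 0, "y": 0, "z": 0, "twist": 0},
    {"x": 0, "y": 0, "z": 0, "twist": 0},
  ],
  jaw=0.35,
)

```text
time: 13.05
tool_pos: [515.3, -319.2, 121.7]
tcp_rot: [3.142, 0.0, 0.123]
contact_force: [0.0, 0.3, 1.2]
grip_width: 59.5
finger_force: 0.0
```

play_rows(
  commands=[
    {"x": 0, "y": 0, "z": 0, "twist": 0},
    {"x": 0, "y": 0, "z": 0, "twist": 0},
    {"x": 0, "y": 0, "z": 0, "twist": 0},
    {"x": 0, "y": 0, "z": 0, "twist": 0},
    {"x": 0, "y": 0, "z": 0, "twist": 0},
    {"x": 0, "y": 0, "z": 0, "twist": 0},
    {"x": 0, "y": 0, "z": 0, "twist": 0},
    {"x": 0, "y": 0, "z": 0, "twist": 0},
  ],
  jaw=1,
)

```text
time: 13.85
tool_pos: [515.3, -319.2, 121.8]
tcp_rot: [3.142, -0.0, 0.123]
contact_force: [0.2, 0.3, -0.2]
grip_width: 44.0
finger_force: 30.0
```

play_rows(
  commands=[
    {"x": 0, "y": 0, "z": -0.005, "twist": 0},
    {"x": 0, "y": 0, "z": -0.018, "twist": 0},
    {"x": 0, "y": 0, "z": -0.037, "twist": 0},
    {"x": 0, "y": 0, "z": -0.06, "twist": 0},
    {"x": 0, "y": 0, "z": -0.083, "twist": 0},
    {"x": 0, "y": 0, "z": -0.102, "twist": 0},
    {"x": 0, "y": 0, "z": -0.115, "twist": 0},
    {"x": 0, "y": 0, "z": -0.12, "twist": 0},
  ],
)

```text
time: 14.65
tool_pos: [515.7, -319.6, 243.8]
tcp_rot: [3.139, -0.002, 0.123]
contact_force: [1.4, -0.3, -2.0]
grip_width: 44.4
finger_force: 30.0
```

play_rows(
  commands=[
    {"x": -0.005, "y": -0.012, "z": 0, "twist": 0},
    {"x": -0.018, "y": -0.042, "z": 0, "twist": 0},
    {"x": -0.034, "y": -0.081, "z": 0, "twist": 0},
    {"x": -0.051, "y": -0.121, "z": 0, "twist": 0},
    {"x": -0.067, "y": -0.158, "z": 0, "twist": 0},
    {"x": -0.08, "y": -0.19, "z": 0, "twist": 0},
    {"x": -0.088, "y": -0.207, "z": 0, "twist": 0},
    {"x": -0.09, "y": -0.212, "z": 0, "twist": 0},
  ],
)

```text
time: 15.45
tool_pos: [398.7, -118.2, 241.6]
tcp_rot: [-3.141, 0.001, 0.124]
contact_force: [-0.6, -0.3, -1.3]
grip_width: 43.9
finger_force: 30.0
```

play_rows(
  commands=[
    {"x": 0.003, "y": -0.01, "z": 0, "twist": 0},
    {"x": 0.01, "y": -0.034, "z": 0, "twist": 0},
    {"x": 0.02, "y": -0.067, "z": 0, "twist": 0},
    {"x": 0.03, "y": -0.101, "z": 0, "twist": 0},
    {"x": 0.039, "y": -0.131, "z": 0, "twist": 0},
    {"x": 0.046, "y": -0.156, "z": 0, "twist": 0},
    {"x": 0.051, "y": -0.171, "z": 0, "twist": 0},
    {"x": 0.052, "y": -0.175, "z": 0, "twist": 0},
  ],
)

```text
time: 16.25
tool_pos: [431.2, 61.4, 241.4]
tcp_rot: [-3.141, -0.0, 0.124]
contact_force: [0.4, -0.4, -1.4]
grip_width: 44.0
finger_force: 30.0
```

play_rows(
  commands=[
    {"x": 0.007, "y": -0.005, "z": 0, "twist": 0},
    {"x": 0.024, "y": -0.018, "z": 0, "twist": 0},
    {"x": 0.046, "y": -0.036, "z": 0, "twist": 0},
    {"x": 0.07, "y": -0.055, "z": 0, "twist": 0},
    {"x": 0.09, "y": -0.071, "z": 0, "twist": 0},
    {"x": 0.107, "y": -0.085, "z": 0, "twist": 0},
    {"x": 0.116, "y": -0.092, "z": 0, "twist": 0},
    {"x": 0.119, "y": -0.094, "z": 0, "twist": 0},
  ],
)

```text
time: 17.05
tool_pos: [537.5, 168.0, 241.1]
tcp_rot: [3.141, 0.001, 0.123]
contact_force: [0.1, 0.0, -2.2]
grip_width: 44.2
finger_force: 30.0
```

play_rows(
  commands=[
    {"x": 0, "y": 0, "z": 0, "twist": 0},
    {"x": 0, "y": 0, "z": 0, "twist": 0},
    {"x": 0, "y": 0, "z": 0, "twist": 0},
    {"x": 0, "y": 0, "z": 0, "twist": 0},
    {"x": 0, "y": 0, "z": 0, "twist": 0},
    {"x": 0, "y": 0, "z": 0, "twist": 0},
    {"x": 0, "y": 0, "z": 0, "twist": 0},
    {"x": 0, "y": 0, "z": 0, "twist": 0},
  ],
)

```text
time: 17.85
tool_pos: [536.7, 168.1, 241.7]
tcp_rot: [3.142, -0.0, 0.123]
contact_force: [0.2, 0.7, -2.0]
grip_width: 43.9
finger_force: 30.0
```

Run:
```python
from h import *
c=snap('wrist','w4');s=snap('scene','s4')
go(536.5,168.1,135,7.2)
a=cv2.imread('pics/w4.png');b=cv2.imread('pics/s4.png')
cv2.imwrite('pics/j4.png',np.hstack([a[60:360,120:520],b[20:320,130:530]]))
```

```text
t 17.95 tcp [536.7 168.1 241.7] yaw 7.0 w 44.0 -> shift [-0.0002 -0.      0.1067] twist -0.2
```

View pics/j4.png

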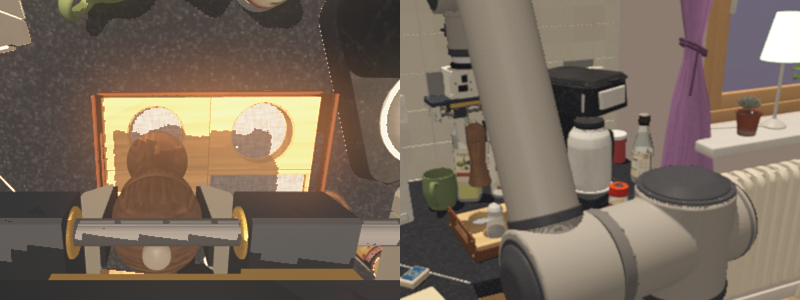

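The wrist view shows the mill's foot circle near crop (156,158), full-frame (276,218). The mill may be tilted slightly, so I'll check against the projection.

Run:
```python
from h import *
c=load('w4')
for z,r in((120,26.5),(132,26),(236,23),(272,0)):
  p=[w2px(c,(536.7+r*np.cos(t),168.1+r*np.sin(t),z)) for t in np.linspace(0,6.28,60)]
  print(z,np.round(np.r_[np.min(p,0),np.max(p,0)]-[120,60,120,60],1))
s=load('s4')
for z in (120,130,236,272): print(np.round(np.array(w2px(s,(536.7,168.1,z)))+[270,-20],1))
crop('w4','d4',200,170,360,345,3.4)
```

```text
120 [126.2 125.5 185.7 182.7]
132 [125.4 128.8 186.4 187.2]
236 [111.3 175.2 200.2 255.7]
272 [155.6 260.  155.6 260. ]
[479. 182.]
[478.7 178. ]
[474.5 133.6]
[473.  117.8]
```

View pics/d4.png

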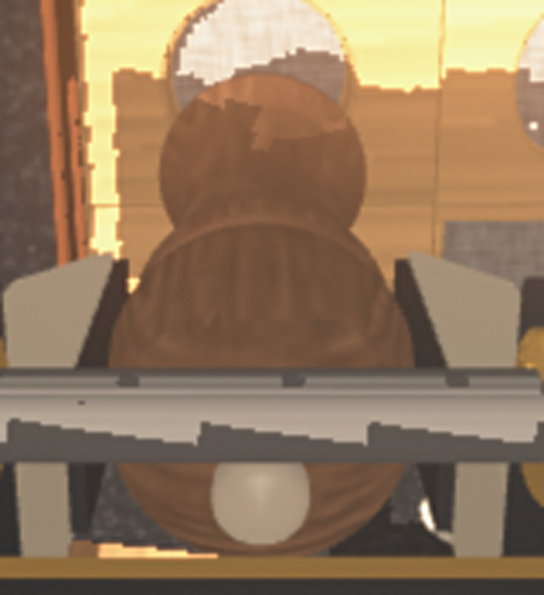

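The foot is about 4.5 mm towards -x (a tilt of about 2°), so I'll shift +4 mm in x and lower.

play_rows(
  commands=[
    {"x": 0.002, "y": 0.0, "z": 0.005, "twist": 0},
    {"x": 0.004, "y": 0.0, "z": 0.02, "twist": 0},
    {"x": 0.004, "y": 0.0, "z": 0.042, "twist": 0},
    {"x": 0.004, "y": 0.0, "z": 0.064, "twist": 0},
    {"x": 0.004, "y": 0.0, "z": 0.082, "twist": 0},
    {"x": 0.004, "y": 0.0, "z": 0.094, "twist": 0},
    {"x": 0.004, "y": 0.0, "z": 0.102, "twist": 0},
    {"x": 0.004, "y": 0.0, "z": 0.105, "twist": 0},
  ],
)

```text
time: 18.75
tool_pos: [540.6, 168.5, 136.0]
tcp_rot: [3.141, 0.001, 0.123]
contact_force: [-1.1, 0.4, -1.9]
grip_width: 44.4
finger_force: 30.0
```

play_rows(
  commands=[
    {"x": 0, "y": 0, "z": 0, "twist": 0},
    {"x": 0, "y": 0, "z": 0.001, "twist": 0},
    {"x": 0, "y": 0, "z": 0.002, "twist": 0},
    {"x": 0, "y": 0, "z": 0.002, "twist": 0},
    {"x": 0, "y": 0, "z": 0.002, "twist": 0},
    {"x": 0, "y": 0, "z": 0.002, "twist": 0},
    {"x": 0, "y": 0, "z": 0.002, "twist": 0},
    {"x": 0, "y": 0, "z": 0.002, "twist": 0},
  ],
)

```text
time: 19.55
tool_pos: [540.7, 168.6, 134.7]
tcp_rot: [3.141, -0.0, 0.123]
contact_force: [-1.2, -0.5, -2.6]
grip_width: 44.5
finger_force: 30.0
```

play_rows(
  commands=[
    {"x": 0, "y": 0, "z": 0.001, "twist": 0},
    {"x": 0, "y": 0, "z": 0.001, "twist": 0},
    {"x": 0, "y": 0, "z": 0.001, "twist": 0},
    {"x": 0, "y": 0, "z": 0.001, "twist": 0},
    {"x": 0, "y": 0, "z": 0.001, "twist": 0},
    {"x": 0, "y": 0, "z": 0.001, "twist": 0},
    {"x": 0, "y": 0, "z": 0.001, "twist": 0},
    {"x": 0, "y": 0, "z": 0.001, "twist": 0},
  ],
  jaw=0.46,
)

```text
time: 20.35
tool_pos: [540.7, 168.6, 133.7]
tcp_rot: [3.141, -0.0, 0.123]
contact_force: [0.6, 0.3, 0.4]
grip_width: 49.5
finger_force: 0.0
```

play_rows(
  commands=[
    {"x": 0, "y": 0, "z": 0, "twist": 0},
    {"x": 0, "y": 0, "z": 0, "twist": 0},
    {"x": 0, "y": 0, "z": 0, "twist": 0},
    {"x": 0, "y": 0, "z": 0, "twist": 0},
    {"x": 0, "y": 0, "z": 0, "twist": 0},
    {"x": 0, "y": 0, "z": 0, "twist": 0},
    {"x": 0, "y": 0, "z": 0, "twist": 0},
    {"x": 0, "y": 0, "z": 0, "twist": 0},
  ],
  jaw=0.1,
)

```text
time: 21.15
tool_pos: [540.7, 168.6, 133.7]
tcp_rot: [3.142, 0.0, 0.123]
contact_force: [0.6, 0.6, -0.7]
grip_width: 82.6
finger_force: 0.0
```

play_rows(
  commands=[
    {"x": 0, "y": 0, "z": -0.005, "twist": 0},
    {"x": 0, "y": 0, "z": -0.018, "twist": 0},
    {"x": 0, "y": 0, "z": -0.037, "twist": 0},
    {"x": 0, "y": 0, "z": -0.06, "twist": 0},
    {"x": 0, "y": 0, "z": -0.085, "twist": 0},
    {"x": 0, "y": 0, "z": -0.11, "twist": 0},
    {"x": 0, "y": 0, "z": -0.125, "twist": 0},
    {"x": 0, "y": 0, "z": -0.13, "twist": 0},
  ],
)

```text
time: 21.95
tool_pos: [541.4, 168.7, 266.8]
tcp_rot: [-3.141, -0.005, 0.123]
contact_force: [0.4, 0.2, -0.2]
grip_width: 82.6
finger_force: 0.0
```

Run:
```python
from h import *
c=snap('wrist','w5')
print(np.round([w2px(c,(536.5,168.1,z)) for z in(12,164)],1))
crop('w5','d5',200,60,440,300,2)
go(400,-120,264,7.2)
```

```text
[[276.1 191.6]
 [276.  227.5]]
t 22.0 tcp [541.3 168.7 266.3] yaw 7.0 w 82.5 -> shift [-0.1757  0.2692  0.0015] twist -0.2
```

View pics/d5.png

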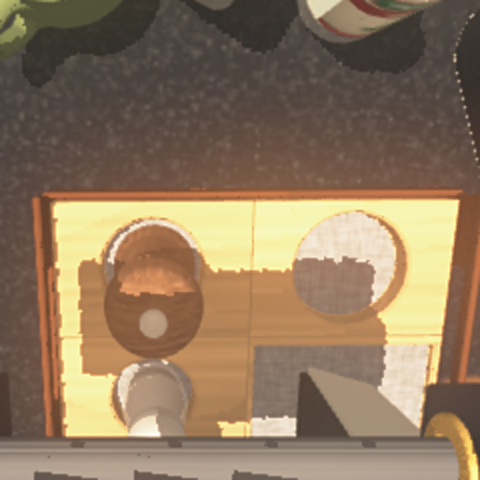

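Mill and salt both stand in their wells. The tissue pack is next.

play_rows(
  commands=[
    {"x": -0.007, "y": 0.006, "z": 0, "twist": -2},
    {"x": -0.03, "y": 0.025, "z": 0, "twist": -6},
    {"x": -0.063, "y": 0.052, "z": 0, "twist": -11},
    {"x": -0.098, "y": 0.08, "z": 0, "twist": -17},
    {"x": -0.132, "y": 0.108, "z": 0, "twist": -22},
    {"x": -0.16, "y": 0.131, "z": 0, "twist": -26},
    {"x": -0.175, "y": 0.143, "z": 0, "twist": -29},
    {"x": -0.18, "y": 0.148, "z": 0, "twist": -30},
  ],
  jaw=0,
)

```text
time: 22.8
tool_pos: [378.4, -1.4, 263.3]
tcp_rot: [-3.141, 0.001, 0.646]
contact_force: [0.3, -0.1, -0.2]
grip_width: 91.9
finger_force: 0.0
```

play_rows(
  commands=[
    {"x": -0.008, "y": 0.01, "z": 0, "twist": -3},
    {"x": -0.03, "y": 0.037, "z": 0, "twist": -9},
    {"x": -0.063, "y": 0.078, "z": 0.01, "twist": -17},
    {"x": -0.098, "y": 0.121, "z": 0.02, "twist": -25},
    {"x": -0.132, "y": 0.163, "z": 0.03, "twist": -33},
    {"x": -0.162, "y": 0.201, "z": 0.045, "twist": -41},
    {"x": -0.183, "y": 0.227, "z": 0.055, "twist": -47},
    {"x": -0.1895, "y": 0.235, "z": 0.06, "twist": -51},
  ],
)

```text
time: 23.6
tool_pos: [369.9, -304.0, 202.8]
tcp_rot: [-3.141, -0.0, 1.541]
contact_force: [0.5, 0.8, 0.4]
grip_width: 91.6
finger_force: 0.0
```

play_rows(
  commands=[
    {"x": 0, "y": 0, "z": 0, "twist": 0},
    {"x": 0, "y": 0, "z": 0, "twist": 0},
    {"x": 0, "y": 0, "z": 0, "twist": 0},
    {"x": 0, "y": 0, "z": 0, "twist": 0},
    {"x": 0, "y": 0, "z": 0, "twist": 0},
    {"x": 0, "y": 0, "z": 0, "twist": 0},
    {"x": 0, "y": 0, "z": 0, "twist": 0},
    {"x": 0, "y": 0, "z": 0, "twist": 0},
  ],
)

```text
time: 24.4
tool_pos: [370.6, -301.9, 203.9]
tcp_rot: [3.141, 0.0, 1.537]
contact_force: [-0.4, -0.1, 0.7]
grip_width: 91.8
finger_force: 0.0
```

Run:
```python
from h import *
c=snap('wrist','w6')
def cor(cx,cy,yw,z=24):
    R=Ro.from_euler('z',yw,degrees=True).as_matrix()
    return [np.round(w2px(c,np.array([cx,cy,z])+R@np.array([a,b,0])),1).tolist() for a,b in((27.5,52.5),(27.5,-52.5),(-27.5,-52.5),(-27.5,52.5))]
print(cor(370,-301.6,-2)); print(cor(370,-301.6,-4))
go(370,-301.6,40,88)
```

```text
[[302.3, 149.2], [300.0, 244.5], [251.1, 244.5], [248.8, 149.2]]
[[304.0, 150.2], [298.4, 245.3], [249.5, 243.7], [250.6, 148.3]]
t 24.45 tcp [ 370.6 -302.   203.8] yaw 88.1 w 91.5 -> shift [ 0.0005 -0.0006  0.1638] twist 0.1
```

View pics/w6.png

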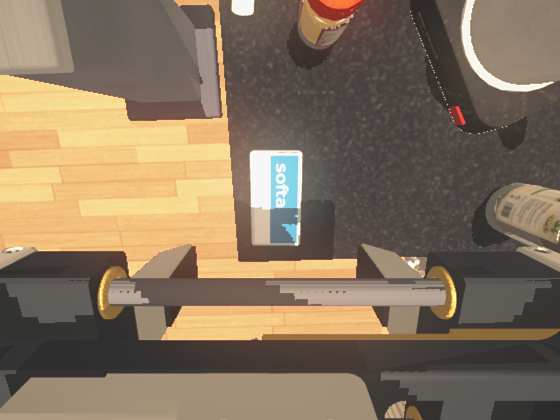

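The pack's corners are at (303,151), (298,246), (251,244) and (250,151), which is as estimated with yaw about -3°. Descending and gripping.

play_rows(
  commands=[
    {"x": 0.0005, "y": 0, "z": 0.007, "twist": 0.3},
    {"x": 0.0005, "y": 0, "z": 0.03, "twist": 1},
    {"x": 0.0005, "y": 0, "z": 0.065, "twist": 1},
    {"x": 0.0005, "y": 0, "z": 0.1, "twist": 1},
    {"x": 0.0005, "y": 0, "z": 0.135, "twist": 1},
    {"x": 0.0005, "y": 0, "z": 0.157, "twist": 1},
    {"x": 0.0005, "y": 0, "z": 0.166, "twist": 1},
    {"x": 0.0005, "y": 0, "z": 0.168, "twist": 1},
  ],
)

```text
time: 25.25
tool_pos: [370.1, -301.2, 34.8]
tcp_rot: [-3.14, -0.001, 1.519]
contact_force: [0.1, -0.8, 0.2]
grip_width: 91.8
finger_force: 0.0
```

play_rows(
  commands=[
    {"x": 0, "y": 0, "z": 0, "twist": 0},
    {"x": 0, "y": 0, "z": 0, "twist": 0},
    {"x": 0, "y": 0, "z": 0, "twist": 0},
    {"x": 0, "y": 0, "z": 0, "twist": 0},
    {"x": 0, "y": 0, "z": 0, "twist": 0},
    {"x": 0, "y": 0, "z": 0, "twist": 0},
    {"x": 0, "y": 0, "z": 0, "twist": 0},
    {"x": 0, "y": 0, "z": 0, "twist": 0},
  ],
  jaw=1,
)

```text
time: 26.05
tool_pos: [370.7, -301.8, 36.1]
tcp_rot: [3.141, 0.001, 1.519]
contact_force: [-0.0, 0.4, 5.7]
grip_width: 54.4
finger_force: 30.0
```

play_rows(
  commands=[
    {"x": 0, "y": 0, "z": -0.005, "twist": 0},
    {"x": 0, "y": 0, "z": -0.018, "twist": 0},
    {"x": 0, "y": 0, "z": -0.04, "twist": 0},
    {"x": 0, "y": 0, "z": -0.07, "twist": 0},
    {"x": 0, "y": 0, "z": -0.105, "twist": 0},
    {"x": 0, "y": 0, "z": -0.135, "twist": 0},
    {"x": 0, "y": 0, "z": -0.15, "twist": 0},
    {"x": 0, "y": 0, "z": -0.155, "twist": 0},
  ],
)

```text
time: 26.85
tool_pos: [371.0, -302.1, 192.6]
tcp_rot: [3.139, 0.002, 1.519]
contact_force: [-0.1, -0.2, -0.5]
grip_width: 55.0
finger_force: 30.0
```

Run:
```python
from h import *
go(390,-60,191,90)
```

```text
t 26.85 tcp [ 371.  -302.1  192.6] yaw 87.0 w 55.0 -> shift [0.2428 0.0065 0.001 ] twist -3.0
```

play_rows(
  commands=[
    {"x": 0.01, "y": 0, "z": 0, "twist": 0},
    {"x": 0.04, "y": 0, "z": 0, "twist": 0},
    {"x": 0.08, "y": 0.001, "z": 0, "twist": 0},
    {"x": 0.125, "y": 0.001, "z": 0, "twist": 0},
    {"x": 0.17, "y": 0.001, "z": 0, "twist": 0},
    {"x": 0.21, "y": 0.0015, "z": 0, "twist": 0},
    {"x": 0.235, "y": 0.0017, "z": 0, "twist": 0},
    {"x": 0.242, "y": 0.0017, "z": 0, "twist": 0},
  ],
)

```text
time: 27.65
tool_pos: [383.4, -57.2, 189.5]
tcp_rot: [-3.139, -0.001, 1.522]
contact_force: [-0.2, -0.6, 0.8]
grip_width: 54.7
finger_force: 30.0
```

play_rows(
  commands=[
    {"x": 0.005, "y": 0.004, "z": 0, "twist": -0.5},
    {"x": 0.018, "y": 0.014, "z": 0, "twist": -2},
    {"x": 0.035, "y": 0.028, "z": 0, "twist": -4},
    {"x": 0.054, "y": 0.043, "z": 0, "twist": -6},
    {"x": 0.073, "y": 0.058, "z": 0, "twist": -8},
    {"x": 0.087, "y": 0.069, "z": 0, "twist": -9.5},
    {"x": 0.096, "y": 0.075, "z": 0, "twist": -10.2},
    {"x": 0.098, "y": 0.077, "z": 0, "twist": -10.2},
  ],
)

```text
time: 28.45
tool_pos: [467.1, 33.9, 190.1]
tcp_rot: [-3.141, -0.0, 1.697]
contact_force: [0.0, -1.6, -0.5]
grip_width: 54.9
finger_force: 30.0
```

play_rows(
  commands=[
    {"x": 0, "y": 0, "z": 0, "twist": 0},
    {"x": 0, "y": 0, "z": 0, "twist": 0},
    {"x": 0, "y": 0, "z": 0, "twist": 0},
    {"x": 0, "y": 0, "z": 0, "twist": 0},
    {"x": 0, "y": 0, "z": 0, "twist": 0},
    {"x": 0, "y": 0, "z": 0, "twist": 0},
    {"x": 0, "y": 0, "z": 0, "twist": 0},
    {"x": 0, "y": 0, "z": 0, "twist": 0},
  ],
)

```text
time: 29.25
tool_pos: [466.7, 33.9, 190.7]
tcp_rot: [3.142, 0.0, 1.697]
contact_force: [-0.6, -0.2, -1.0]
grip_width: 54.4
finger_force: 30.0
```

Run:
```python
from h import *
c=snap('wrist','w7')
go(466.7,33.7,62,97.2)
R=Ro.from_euler('z',7.2,degrees=True).as_matrix(); z=191-36
for s in(24,0): print([np.round(w2px(c,np.array([466.7,33.7,z+s])+R@np.array([a,b,0])),1).tolist() for a,b in((27.5,52.5),(27.5,-52.5),(-27.5,-52.5),(-27.5,52.5))])
```

```text
t 29.3 tcp [466.7  33.9 190.7] yaw 97.2 w 54.6 -> shift [-0.0002 -0.      0.1287] twist 0.0
[[331.9, 172.6], [322.8, 352.5], [228.6, 352.4], [219.2, 172.6]]
[[324.4, 166.7], [317.4, 326.4], [234.2, 326.3], [227.1, 166.6]]
```

View pics/w7.png

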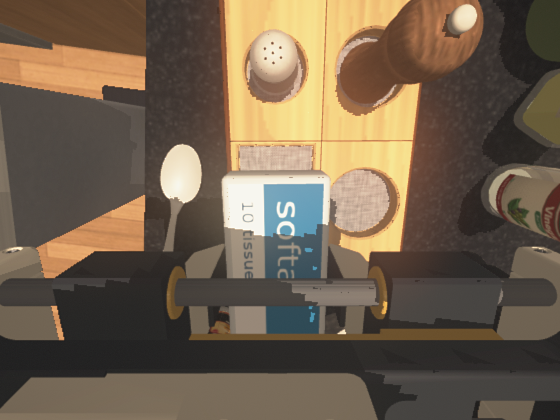

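The pack hangs level, with its far edge at row 171 against 172.6 predicted, and it is aligned with the bay. Lowering.

play_rows(
  commands=[
    {"x": 0, "y": 0, "z": 0.006, "twist": 0},
    {"x": 0, "y": 0, "z": 0.025, "twist": 0},
    {"x": 0, "y": 0, "z": 0.05, "twist": 0},
    {"x": 0, "y": 0, "z": 0.077, "twist": 0},
    {"x": 0, "y": 0, "z": 0.1, "twist": 0},
    {"x": 0, "y": 0, "z": 0.115, "twist": 0},
    {"x": 0, "y": 0, "z": 0.123, "twist": 0},
    {"x": 0, "y": 0, "z": 0.126, "twist": 0},
  ],
)

```text
time: 30.1
tool_pos: [466.3, 33.9, 63.9]
tcp_rot: [-3.14, -0.0, 1.697]
contact_force: [0.7, -0.2, -0.2]
grip_width: 55.0
finger_force: 30.0
```

play_rows(
  commands=[
    {"x": 0, "y": 0, "z": 0.001, "twist": 0},
    {"x": 0, "y": 0, "z": 0.002, "twist": 0},
    {"x": 0, "y": 0, "z": 0.0025, "twist": 0},
    {"x": 0, "y": 0, "z": 0.0025, "twist": 0},
    {"x": 0, "y": 0, "z": 0.0025, "twist": 0},
    {"x": 0, "y": 0, "z": 0.0025, "twist": 0},
    {"x": 0, "y": 0, "z": 0.0025, "twist": 0},
    {"x": 0, "y": 0, "z": 0.0025, "twist": 0},
  ],
)

```text
time: 30.9
tool_pos: [466.7, 33.9, 62.2]
tcp_rot: [3.141, 0.0, 1.697]
contact_force: [0.0, -0.5, 0.1]
grip_width: 54.8
finger_force: 30.0
```

play_rows(
  commands=[
    {"x": 0, "y": 0, "z": 0, "twist": 0},
    {"x": 0, "y": 0, "z": 0, "twist": 0},
    {"x": 0, "y": 0, "z": 0, "twist": 0},
    {"x": 0, "y": 0, "z": 0, "twist": 0},
    {"x": 0, "y": 0, "z": 0, "twist": 0},
    {"x": 0, "y": 0, "z": 0, "twist": 0},
    {"x": 0, "y": 0, "z": 0, "twist": 0},
    {"x": 0, "y": 0, "z": 0, "twist": 0},
  ],
  jaw=0.2,
)

```text
time: 31.7
tool_pos: [466.7, 33.8, 62.2]
tcp_rot: [-3.142, 0.0, 1.697]
contact_force: [0.0, 0.3, 0.1]
grip_width: 73.7
finger_force: 0.0
```

play_rows(
  commands=[
    {"x": 0, "y": 0, "z": -0.005, "twist": 0},
    {"x": 0, "y": 0, "z": -0.02, "twist": 0},
    {"x": 0, "y": 0, "z": -0.05, "twist": 0},
    {"x": 0, "y": 0, "z": -0.09, "twist": 0},
    {"x": 0, "y": 0, "z": -0.135, "twist": 0},
    {"x": 0, "y": 0, "z": -0.175, "twist": 0},
    {"x": 0, "y": 0, "z": -0.205, "twist": 0},
    {"x": 0, "y": 0, "z": -0.215, "twist": 0},
  ],
)

```text
time: 32.5
tool_pos: [467.7, 33.8, 280.8]
tcp_rot: [3.135, 0.001, 1.697]
contact_force: [0.4, -1.0, -1.4]
grip_width: 73.1
finger_force: 0.0
```

Run:
```python
from h import *
c=snap('wrist','w8')
R=Ro.from_euler('z',7.2,degrees=True).as_matrix()
print([np.round(w2px(c,np.array([466.7,33.7,49])+R@np.array([a,b,0])),1).tolist() for a,b in((27.5,52.5),(27.5,-52.5),(-27.5,-52.5),(-27.5,52.5))])
print([np.round(w2px(c,np.array([466.7,33.7,32])+R@np.array([a,b,0])),1).tolist() for a,b in((36.5,58.5),(36.5,-58.5),(-36.5,-58.5),(-36.5,58.5))])
go(380,-60,276,90); print(bot.get_obs()['joint_positions'])
```

```text
[[297.3, 146.4], [295.7, 229.5], [253.2, 229.6], [251.3, 146.4]]
[[303.6, 140.7], [301.5, 229.6], [247.5, 229.7], [245.0, 140.7]]
t 32.55 tcp [467.6  33.8 280.5] yaw 97.2 w 73.7 -> shift [-0.082  -0.0988  0.004 ] twist 7.2
[-9.14446346e-02  2.12277405e-01  1.62317016e+00 -6.29821806e-05
  1.30028511e+00 -2.17908206e-01]
```

View pics/w8.png

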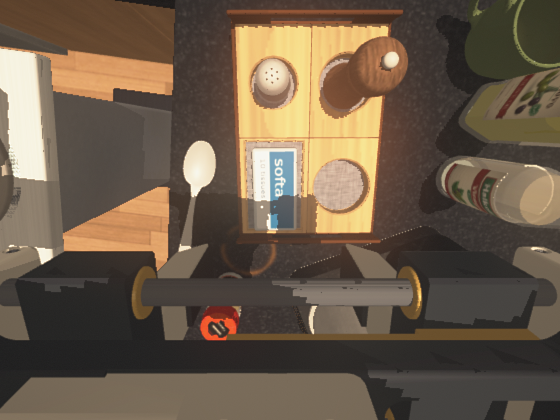

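The pack lies in the bay, with corners from about (252,148) to (297,229), and salt and mill are standing. Before soy, I'll check arm clearance over the coffee maker using the planar kinematics I fitted and the earlier scene view.

Run:
```python
from h import *
s=load('scene0')
for x,y in((0,0),(-90,-19)):
    print((x,y),[(z,np.round(w2px(s,(x,y,z)),0).tolist()) for z in(0,100,150,200,250)])
# wrist centre candidates at start: TCP (183,-492,251)+d ; elbow
q1=-1.36; u=np.array([np.cos(q1),np.sin(q1)]); n=np.array([-u[1],u[0]])
for off in(0,76):
  for h in(100,150,180,220):
    e=u*479*np.sin(.342)+n*off; print(off,h,'elbow',np.round(w2px(s,(*e,h+479*np.cos(.342))),0),'shoulder',np.round(w2px(s,(*(n*off),h)),0),'wrist',np.round(w2px(s,(*(u*519+n*off),251+90+h)),0))
o=bot.get_obs();print(o['tau'])
```

```text
(0, 0) [(0, [399.0, 378.0]), (100, [404.0, 325.0]), (150, [406.0, 296.0]), (200, [409.0, 265.0]), (250, [412.0, 233.0])]
(-90, -19) [(0, [447.0, 418.0]), (100, [456.0, 361.0]), (150, [460.0, 330.0]), (200, [465.0, 297.0]), (250, [470.0, 261.0])]
0 100 elbow [521. -15.] shoulder [404. 325.] wrist [634.  55.]
0 150 elbow [528. -61.] shoulder [406. 296.] wrist [642.  24.]
0 180 elbow [533. -89.] shoulder [408. 278.] wrist [647.   4.]
0 220 elbow [ 539. -129.] shoulder [410. 253.] wrist [653. -22.]
76 100 elbow [470. -13.] shoulder [368. 301.] wrist [588.  52.]
76 150 elbow [475. -54.] shoulder [370. 273.] wrist [594.  23.]
76 180 elbow [478. -80.] shoulder [371. 256.] wrist [598.   5.]
76 220 elbow [ 482. -115.] shoulder [372. 233.] wrist [603. -20.]
[-3.84255883e-02 -3.43738782e+01 -2.28359950e+01  5.42288984e-02
  2.43277028e-01 -1.17756244e-03]
```

The shoulder is at about z = 230 mm, so the forearm stays above z = 450 over the coffee maker and the way is clear. Going to soy at yaw 97.

play_rows(
  commands=[
    {"x": -0.005, "y": -0.005, "z": 0, "twist": 0},
    {"x": -0.017, "y": -0.018, "z": 0, "twist": 0},
    {"x": -0.032, "y": -0.035, "z": 0, "twist": 0},
    {"x": -0.048, "y": -0.053, "z": 0, "twist": 0},
    {"x": -0.063, "y": -0.07, "z": 0, "twist": 0},
    {"x": -0.075, "y": -0.084, "z": 0, "twist": 0},
    {"x": -0.081, "y": -0.091, "z": 0, "twist": 0},
    {"x": -0.083, "y": -0.093, "z": 0, "twist": 0},
  ],
  jaw=0,
)

```text
time: 33.35
tool_pos: [383.9, -60.6, 276.1]
tcp_rot: [-3.139, -0.001, 1.696]
contact_force: [0.5, 0.4, -0.2]
grip_width: 91.7
finger_force: 0.0
```

play_rows(
  commands=[
    {"x": -0.012, "y": 0, "z": 0, "twist": 0},
    {"x": -0.05, "y": 0.002, "z": 0, "twist": 0},
    {"x": -0.098, "y": 0.003, "z": 0, "twist": 0},
    {"x": -0.146, "y": 0.005, "z": 0, "twist": 0},
    {"x": -0.194, "y": 0.006, "z": 0, "twist": 0},
    {"x": -0.24, "y": 0.008, "z": 0, "twist": 0},
    {"x": -0.272, "y": 0.009, "z": 0, "twist": 0},
    {"x": -0.283, "y": 0.01, "z": 0, "twist": 0},
  ],
)

```text
time: 34.15
tool_pos: [430.7, -342.9, 275.8]
tcp_rot: [-3.141, -0.0, 1.695]
contact_force: [0.7, -0.7, -0.2]
grip_width: 92.0
finger_force: 0.0
```

play_rows(
  commands=[
    {"x": -0.001, "y": 0.012, "z": 0, "twist": 0},
    {"x": -0.002, "y": 0.042, "z": 0, "twist": 0},
    {"x": -0.004, "y": 0.08, "z": 0, "twist": 0},
    {"x": -0.006, "y": 0.12, "z": 0, "twist": 0},
    {"x": -0.008, "y": 0.158, "z": 0, "twist": 0},
    {"x": -0.01, "y": 0.188, "z": 0, "twist": 0},
    {"x": -0.011, "y": 0.205, "z": 0, "twist": 0},
    {"x": -0.0114, "y": 0.21, "z": 0, "twist": 0},
  ],
)

```text
time: 34.95
tool_pos: [642.6, -321.3, 276.2]
tcp_rot: [-3.141, -0.001, 1.701]
contact_force: [-0.3, 0.5, -0.5]
grip_width: 91.8
finger_force: 0.0
```

play_rows(
  commands=[
    {"x": 0, "y": 0, "z": 0, "twist": 0},
    {"x": 0, "y": 0, "z": 0, "twist": 0},
    {"x": 0, "y": 0, "z": 0, "twist": 0},
    {"x": 0, "y": 0, "z": 0, "twist": 0},
    {"x": 0, "y": 0, "z": 0, "twist": 0},
    {"x": 0, "y": 0, "z": 0, "twist": 0},
    {"x": 0, "y": 0, "z": 0, "twist": 0},
    {"x": 0, "y": 0, "z": 0, "twist": 0},
  ],
)

```text
time: 35.75
tool_pos: [640.2, -324.6, 277.2]
tcp_rot: [3.142, 0.0, 1.697]
contact_force: [-0.1, -0.0, 0.1]
grip_width: 92.0
finger_force: 0.0
```

Run:
```python
from h import *
c=snap('wrist','w9'); go(640,-326,164,97.2)
for z,r in((201,14),(102,29),(0,29)): print(z,np.round(w2px(c,(640,-326,z)),1),'r',round(r*c['fx']/(c['eye'][2]-z),1))
g=cv2.medianBlur(cv2.cvtColor(cv2.imread('pics/w9.png'),cv2.COLOR_BGR2GRAY),5)
for lo,hi in((18,30),(28,45)):
    r=cv2.HoughCircles(g,cv2.HOUGH_GRADIENT,1.2,15,param1=80,param2=18,minRadius=lo,maxRadius=hi)
    if r is not None: print([x for x in np.round(r[0],1).tolist() if 200<x[0]<360 and 120<x[1]<300][:6])
```

```text
t 35.8 tcp [ 640.2 -324.6  277.2] yaw 97.2 w 92.0 -> shift [-0.0014 -0.0004  0.1132] twist 0.0
201 [275.5 232.6] r 19.9
102 [275.9 201.5] r 28.0
0 [276.2 184.4] r 21.1
[[275.3999938964844, 197.39999389648438, 23.899999618530273], [274.20001220703125, 231.0, 20.0], [348.6000061035156, 263.3999938964844, 22.700000762939453], [300.6000061035156, 252.60000610351562, 19.799999237060547], [277.79998779296875, 180.60000610351562, 21.399999618530273]]
[[280.20001220703125, 199.8000030517578, 32.20000076293945], [286.20001220703125, 240.60000610351562, 41.70000076293945], [271.79998779296875, 216.60000610351562, 43.0], [264.6000061035156, 234.60000610351562, 44.29999923706055], [264.6000061035156, 195.0, 37.400001525878906]]
```

The cap circle was found at (274.2,231.0), r 20, against a predicted (275.5,232.6), so the tool is centred on the bottle. Descending in two steps.

play_rows(
  commands=[
    {"x": 0, "y": -0.0005, "z": 0.005, "twist": 0},
    {"x": 0, "y": -0.0005, "z": 0.018, "twist": 0},
    {"x": 0, "y": -0.0005, "z": 0.036, "twist": 0},
    {"x": 0, "y": -0.0005, "z": 0.056, "twist": 0},
    {"x": 0, "y": -0.0005, "z": 0.076, "twist": 0},
    {"x": 0, "y": -0.0005, "z": 0.094, "twist": 0},
    {"x": 0, "y": -0.0005, "z": 0.106, "twist": 0},
    {"x": 0, "y": -0.0005, "z": 0.111, "twist": 0},
  ],
)

```text
time: 36.6
tool_pos: [639.2, -324.3, 164.5]
tcp_rot: [-3.14, -0.001, 1.697]
contact_force: [0.1, -1.0, -0.6]
grip_width: 91.9
finger_force: 0.0
```

play_rows(
  commands=[
    {"x": 0, "y": 0, "z": 0, "twist": 0},
    {"x": 0, "y": 0, "z": 0, "twist": 0},
    {"x": 0, "y": 0, "z": 0, "twist": 0},
    {"x": 0, "y": 0, "z": 0, "twist": 0},
    {"x": 0, "y": 0, "z": 0, "twist": 0},
    {"x": 0, "y": 0, "z": 0, "twist": 0},
    {"x": 0, "y": 0, "z": 0, "twist": 0},
    {"x": 0, "y": 0, "z": 0, "twist": 0},
  ],
  jaw=0.4,
)

```text
time: 37.4
tool_pos: [639.7, -324.6, 166.2]
tcp_rot: [-3.142, 0.0, 1.697]
contact_force: [0.0, -0.4, 0.4]
grip_width: 55.2
finger_force: 0.0
```

play_rows(
  commands=[
    {"x": 0, "y": 0, "z": 0, "twist": 0},
    {"x": 0, "y": 0, "z": 0, "twist": 0},
    {"x": 0, "y": 0, "z": 0, "twist": 0},
    {"x": 0, "y": 0, "z": 0, "twist": 0},
    {"x": 0, "y": 0, "z": 0, "twist": 0},
    {"x": 0, "y": 0, "z": 0, "twist": 0},
    {"x": 0, "y": 0, "z": 0, "twist": 0},
    {"x": 0, "y": 0, "z": 0, "twist": 0},
  ],
  jaw=1,
)

```text
time: 38.2
tool_pos: [639.7, -324.6, 166.1]
tcp_rot: [-3.142, 0.0, 1.697]
contact_force: [0.2, -0.5, -1.2]
grip_width: 43.7
finger_force: 29.6
```

play_rows(
  commands=[
    {"x": 0, "y": 0, "z": -0.002, "twist": 0},
    {"x": 0, "y": 0, "z": -0.006, "twist": 0},
    {"x": 0, "y": 0, "z": -0.012, "twist": 0},
    {"x": 0, "y": 0, "z": -0.018, "twist": 0},
    {"x": 0, "y": 0, "z": -0.024, "twist": 0},
    {"x": 0, "y": 0, "z": -0.028, "twist": 0},
    {"x": 0, "y": 0, "z": -0.03, "twist": 0},
    {"x": 0, "y": 0, "z": -0.03, "twist": 0},
  ],
)

```text
time: 39.0
tool_pos: [639.8, -324.6, 196.6]
tcp_rot: [3.141, 0.0, 1.697]
contact_force: [-0.1, -0.2, -2.4]
grip_width: 43.8
finger_force: 29.4
```

play_rows(
  commands=[
    {"x": 0, "y": 0, "z": -0.004, "twist": 0},
    {"x": 0, "y": 0, "z": -0.014, "twist": 0},
    {"x": 0, "y": 0, "z": -0.03, "twist": 0},
    {"x": 0, "y": 0, "z": -0.05, "twist": 0},
    {"x": 0, "y": 0, "z": -0.07, "twist": 0},
    {"x": 0, "y": 0, "z": -0.086, "twist": 0},
    {"x": 0, "y": 0, "z": -0.096, "twist": 0},
    {"x": 0, "y": 0, "z": -0.1, "twist": 0},
  ],
)

```text
time: 39.8
tool_pos: [640.0, -324.7, 297.9]
tcp_rot: [3.14, 0.002, 1.697]
contact_force: [-0.2, -0.4, -2.3]
grip_width: 43.5
finger_force: 29.4
```

play_rows(
  commands=[
    {"x": 0.0, "y": -0.005, "z": 0, "twist": 0},
    {"x": 0.001, "y": -0.018, "z": 0, "twist": 0},
    {"x": 0.002, "y": -0.038, "z": 0, "twist": 0},
    {"x": 0.003, "y": -0.06, "z": 0, "twist": 0},
    {"x": 0.005, "y": -0.082, "z": 0, "twist": 0},
    {"x": 0.006, "y": -0.104, "z": 0, "twist": 0},
    {"x": 0.007, "y": -0.126, "z": 0, "twist": 0},
    {"x": 0.008, "y": -0.148, "z": 0, "twist": 0},
  ],
)

```text
time: 40.6
tool_pos: [490.3, -334.9, 295.1]
tcp_rot: [-3.14, -0.001, 1.697]
contact_force: [0.5, -0.1, -2.2]
grip_width: 43.7
finger_force: 29.4
```

play_rows(
  commands=[
    {"x": 0.002, "y": -0.022, "z": 0, "twist": 0},
    {"x": 0.01, "y": -0.04, "z": 0, "twist": 0},
    {"x": 0.024, "y": -0.053, "z": 0, "twist": 0},
    {"x": 0.044, "y": -0.062, "z": 0, "twist": 0},
    {"x": 0.07, "y": -0.066, "z": 0, "twist": 0},
    {"x": 0.1, "y": -0.068, "z": 0, "twist": 0},
    {"x": 0.13, "y": -0.07, "z": 0, "twist": 0},
    {"x": 0.16, "y": -0.071, "z": 0, "twist": 0},
  ],
)

```text
time: 41.4
tool_pos: [400.0, -184.1, 295.4]
tcp_rot: [-3.14, -0.001, 1.697]
contact_force: [-0.2, 0.5, -2.9]
grip_width: 43.6
finger_force: 29.4
```

play_rows(
  commands=[
    {"x": 0.029, "y": -0.001, "z": 0, "twist": 0},
    {"x": 0.055, "y": -0.001, "z": 0, "twist": 0},
    {"x": 0.078, "y": -0.001, "z": 0, "twist": 0},
    {"x": 0.097, "y": -0.001, "z": 0, "twist": 0},
    {"x": 0.112, "y": -0.001, "z": 0, "twist": 0},
    {"x": 0.121, "y": -0.001, "z": 0, "twist": 0},
    {"x": 0.126, "y": -0.001, "z": 0, "twist": 0},
    {"x": 0.127, "y": -0.001, "z": 0, "twist": 0},
  ],
)

```text
time: 42.2
tool_pos: [384.1, -59.5, 296.0]
tcp_rot: [-3.141, 0.0, 1.698]
contact_force: [0.2, -0.7, -3.1]
grip_width: 43.6
finger_force: 29.4
```

Run:
```python
from h import *
go(552.9,44.3,296,97.2)
```

```text
t 42.2 tcp [384.1 -59.5 296. ] yaw 97.3 w 43.6 -> shift [ 8.160e-02  1.806e-01 -1.000e-04] twist 0.1
```

play_rows(
  commands=[
    {"x": 0.003, "y": 0.007, "z": 0, "twist": 0},
    {"x": 0.011, "y": 0.025, "z": 0, "twist": 0},
    {"x": 0.024, "y": 0.053, "z": 0, "twist": 0},
    {"x": 0.039, "y": 0.086, "z": 0, "twist": 0},
    {"x": 0.055, "y": 0.121, "z": 0, "twist": 0},
    {"x": 0.069, "y": 0.152, "z": 0, "twist": 0},
    {"x": 0.078, "y": 0.173, "z": 0, "twist": 0},
    {"x": 0.0816, "y": 0.1802, "z": 0, "twist": 0},
  ],
)

```text
time: 43.0
tool_pos: [554.7, 44.8, 295.0]
tcp_rot: [-3.141, -0.0, 1.698]
contact_force: [0.0, -0.0, -2.7]
grip_width: 43.8
finger_force: 29.4
```

play_rows(
  commands=[
    {"x": 0, "y": 0, "z": 0, "twist": 0},
    {"x": 0, "y": 0, "z": 0, "twist": 0},
    {"x": 0, "y": 0, "z": 0, "twist": 0},
    {"x": 0, "y": 0, "z": 0, "twist": 0},
    {"x": 0, "y": 0, "z": 0, "twist": 0},
    {"x": 0, "y": 0, "z": 0, "twist": 0},
    {"x": 0, "y": 0, "z": 0, "twist": 0},
    {"x": 0, "y": 0, "z": 0, "twist": 0},
  ],
)

```text
time: 43.8
tool_pos: [552.7, 44.0, 296.2]
tcp_rot: [3.142, 0.0, 1.697]
contact_force: [-0.9, 0.2, -1.8]
grip_width: 43.1
finger_force: 29.4
```

Run:
```python
from h import *
c=snap('wrist','w10');s=snap('scene','s10'); go(552.9,44.3,296,97.2)
T=bot.get_obs()['tool_pos']; z0=T[2]-166.1
K=3
def circ(z,r): 
    p=np.array([w2px(c,(T[0]+r*np.cos(t),T[1]+r*np.sin(t),z)) for t in np.linspace(0,6.28,60)]); return np.r_[p.min(0),p.max(0)]
for z,r in((0,29),(102,29)): print('soy',z,np.round((circ(z0+z,r)-np.array([200,130]*2))*K,0))
p=np.array([w2px(c,(552.9+36*np.cos(t),44.3+36*np.sin(t),32)) for t in np.linspace(0,6.28,60)]);print('well',np.round((np.r_[p.min(0),p.max(0)]-np.array([200,130]*2))*K,0))
a=cv2.resize(cv2.imread('pics/w10.png')[130:330,200:360],None,fx=K,fy=K,interpolation=cv2.INTER_CUBIC)
q=np.array([w2px(s,(T[0],T[1],z0+z)) for z in(0,201)]);print('scene axis',np.round(q,0).tolist())
x0=int(q[:,0].mean())-60;y0=int(q[:,1].min())-30;y0=max(y0,0)
b=cv2.resize(cv2.imread('pics/s10.png')[y0:y0+200,x0:x0+100],None,fx=3,fy=3,interpolation=cv2.INTER_CUBIC)
print('scene axis in crop',np.round((q-[x0,y0])*3+[480,0],0).tolist())
cv2.imwrite('pics/j10.png',np.hstack([a,b]))
```

```text
t 43.9 tcp [552.7  44.  296.2] yaw 97.2 w 43.3 -> shift [0.0003 0.0002 0.0002] twist 0.0
soy 0 [145. 133. 313. 296.]
soy 102 [104. 198. 351. 431.]
well [150.  84. 310. 242.]
scene axis [[258.0, 188.0], [254.0, 104.0]]
scene axis in crop [[669.0, 341.0], [656.0, 90.0]]
```

View pics/j10.png

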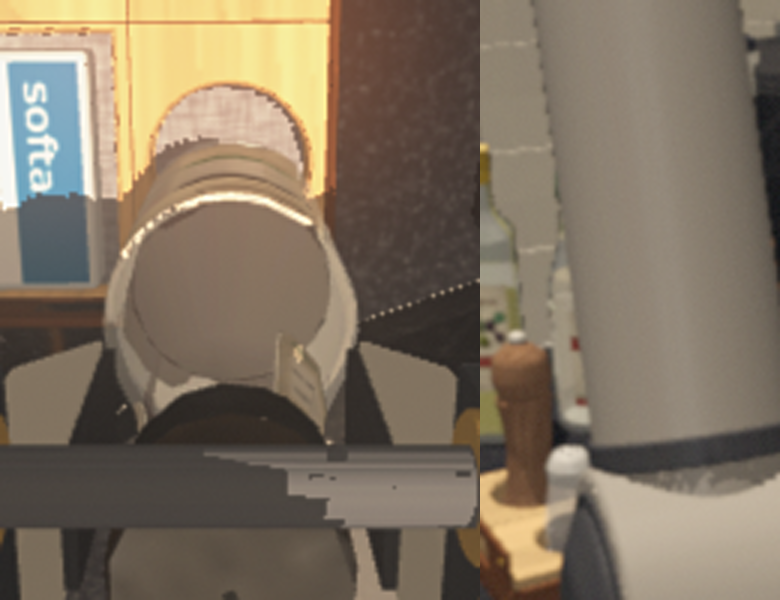

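The well rim is at x 150–312 with its top at 84 in the crop, as predicted. The bottle's foot edge is at row 142 against 133 predicted, so the foot is about 2–3 mm back. I'll shift +2 mm along tool x and lower.

play_rows(
  commands=[
    {"x": 0.002, "y": 0, "z": 0.004, "twist": 0},
    {"x": 0.002, "y": 0, "z": 0.015, "twist": 0},
    {"x": 0.002, "y": 0, "z": 0.032, "twist": 0},
    {"x": 0.002, "y": 0, "z": 0.052, "twist": 0},
    {"x": 0.002, "y": 0, "z": 0.07, "twist": 0},
    {"x": 0.002, "y": 0, "z": 0.084, "twist": 0},
    {"x": 0.002, "y": 0, "z": 0.092, "twist": 0},
    {"x": 0.002, "y": 0, "z": 0.096, "twist": 0},
  ],
)

```text
time: 44.7
tool_pos: [552.1, 46.1, 199.0]
tcp_rot: [-3.14, -0.0, 1.697]
contact_force: [-0.1, -0.1, -2.7]
grip_width: 43.2
finger_force: 29.4
```

play_rows(
  commands=[
    {"x": 0, "y": 0, "z": 0.003, "twist": 0},
    {"x": 0, "y": 0, "z": 0.007, "twist": 0},
    {"x": 0, "y": 0, "z": 0.011, "twist": 0},
    {"x": 0, "y": 0, "z": 0.015, "twist": 0},
    {"x": 0, "y": 0, "z": 0.018, "twist": 0},
    {"x": 0, "y": 0, "z": 0.02, "twist": 0},
    {"x": 0, "y": 0, "z": 0.021, "twist": 0},
    {"x": 0, "y": 0, "z": 0.021, "twist": 0},
  ],
)

```text
time: 45.5
tool_pos: [552.5, 46.0, 179.1]
tcp_rot: [-3.141, 0.0, 1.697]
contact_force: [-0.6, 0.9, -2.8]
grip_width: 43.9
finger_force: 29.4
```

Still only the bottle's own weight 1 mm above the felt, so it is inside the well. Lowering 1 mm, releasing gently and lifting straight up.

play_rows(
  commands=[
    {"x": 0, "y": 0, "z": 0.001, "twist": 0},
    {"x": 0, "y": 0, "z": 0.001, "twist": 0},
    {"x": 0, "y": 0, "z": 0.001, "twist": 0},
    {"x": 0, "y": 0, "z": 0.001, "twist": 0},
    {"x": 0, "y": 0, "z": 0.001, "twist": 0},
    {"x": 0, "y": 0, "z": 0.001, "twist": 0},
    {"x": 0, "y": 0, "z": 0.001, "twist": 0},
    {"x": 0, "y": 0, "z": 0.001, "twist": 0},
  ],
)

```text
time: 46.3
tool_pos: [552.5, 46.0, 178.2]
tcp_rot: [3.142, 0.0, 1.697]
contact_force: [0.2, 0.3, -2.2]
grip_width: 43.6
finger_force: 29.4
```

play_rows(
  commands=[
    {"x": 0, "y": 0, "z": 0, "twist": 0},
    {"x": 0, "y": 0, "z": 0, "twist": 0},
    {"x": 0, "y": 0, "z": 0, "twist": 0},
    {"x": 0, "y": 0, "z": 0, "twist": 0},
    {"x": 0, "y": 0, "z": 0, "twist": 0},
    {"x": 0, "y": 0, "z": 0, "twist": 0},
    {"x": 0, "y": 0, "z": 0, "twist": 0},
    {"x": 0, "y": 0, "z": 0, "twist": 0},
  ],
  jaw=0.46,
)

```text
time: 47.1
tool_pos: [552.5, 46.0, 178.2]
tcp_rot: [3.142, 0.0, 1.697]
contact_force: [-0.1, 0.7, 0.3]
grip_width: 49.6
finger_force: 0.0
```

play_rows(
  commands=[
    {"x": 0, "y": 0, "z": 0, "twist": 0},
    {"x": 0, "y": 0, "z": 0, "twist": 0},
    {"x": 0, "y": 0, "z": 0, "twist": 0},
    {"x": 0, "y": 0, "z": 0, "twist": 0},
    {"x": 0, "y": 0, "z": 0, "twist": 0},
    {"x": 0, "y": 0, "z": 0, "twist": 0},
    {"x": 0, "y": 0, "z": 0, "twist": 0},
    {"x": 0, "y": 0, "z": 0, "twist": 0},
  ],
  jaw=0.1,
)

```text
time: 47.9
tool_pos: [552.5, 46.0, 178.2]
tcp_rot: [3.142, 0.0, 1.697]
contact_force: [-0.5, 0.4, -0.6]
grip_width: 83.0
finger_force: 0.0
```

play_rows(
  commands=[
    {"x": 0, "y": 0, "z": -0.004, "twist": 0},
    {"x": 0, "y": 0, "z": -0.015, "twist": 0},
    {"x": 0, "y": 0, "z": -0.035, "twist": 0},
    {"x": 0, "y": 0, "z": -0.06, "twist": 0},
    {"x": 0, "y": 0, "z": -0.085, "twist": 0},
    {"x": 0, "y": 0, "z": -0.105, "twist": 0},
    {"x": 0, "y": 0, "z": -0.118, "twist": 0},
    {"x": 0, "y": 0, "z": -0.123, "twist": 0},
  ],
)

```text
time: 48.7
tool_pos: [553.0, 46.0, 303.7]
tcp_rot: [3.138, 0.001, 1.697]
contact_force: [-1.1, -0.0, -0.4]
grip_width: 82.6
finger_force: 0.0
```

play_rows(
  commands=[
    {"x": -0.003, "y": -0.007, "z": 0, "twist": 0},
    {"x": -0.011, "y": -0.025, "z": 0, "twist": 0},
    {"x": -0.024, "y": -0.053, "z": 0, "twist": 0},
    {"x": -0.039, "y": -0.086, "z": 0, "twist": 0},
    {"x": -0.055, "y": -0.121, "z": 0, "twist": 0},
    {"x": -0.069, "y": -0.152, "z": 0, "twist": 0},
    {"x": -0.078, "y": -0.173, "z": 0, "twist": 0},
    {"x": -0.082, "y": -0.18, "z": 0, "twist": 0},
  ],
)

```text
time: 49.5
tool_pos: [382.0, -58.6, 300.7]
tcp_rot: [-3.14, -0.0, 1.696]
contact_force: [-0.5, -0.5, -1.0]
grip_width: 82.6
finger_force: 0.0
```

play_rows(
  commands=[
    {"x": -0.01, "y": 0, "z": 0, "twist": 0},
    {"x": -0.04, "y": 0.002, "z": 0, "twist": 0},
    {"x": -0.08, "y": 0.003, "z": 0, "twist": 0},
    {"x": -0.12, "y": 0.004, "z": 0, "twist": 0},
    {"x": -0.16, "y": 0.005, "z": 0, "twist": 0},
    {"x": -0.19, "y": 0.006, "z": 0, "twist": 0},
    {"x": -0.205, "y": 0.006, "z": 0, "twist": 0},
    {"x": -0.21, "y": 0.006, "z": 0, "twist": 0},
  ],
)

```text
time: 50.3
tool_pos: [417.1, -266.8, 300.3]
tcp_rot: [-3.141, -0.001, 1.696]
contact_force: [-0.4, 0.5, 0.3]
grip_width: 82.6
finger_force: 0.0
```

Run:
```python
from h import *
c=snap('top','t11'); 
for n,x,y,z,r in(('soy',552.9,45,213,14),('mill',538,168,164,0),('salt',450.5,156.8,102,0),('bay',466.7,33.7,49,0),('spice',419,-130,106,20)):
    print(n,np.round(w2px(c,(x,y,z)),1),'foot',np.round(w2px(c,(x,y,12)),1))
a=cv2.imread('pics/top0.png').astype(int);b=cv2.imread('pics/t11.png').astype(int)
m=(np.abs(a-b).sum(2)>70).astype(np.uint8)
m=cv2.morphologyEx(m,cv2.MORPH_OPEN,np.ones((2,2)))
n,l,st,ce=cv2.connectedComponentsWithStats(m)
for i in range(1,n):
    if st[i,4]>25: print(st[i].tolist(),ce[i].round(0))
for nm,(u,v) in dict(spice=(340,224),matchbox=(147,243)).items(): print(nm,'diff',np.abs(a-b)[v-10:v+11,u-10:u+11].mean().round(1))
g=cv2.medianBlur(b.astype(np.uint8)[130:260,180:320],3); G=cv2.resize(cv2.cvtColor(g,cv2.COLOR_BGR2GRAY),None,fx=4,fy=4,interpolation=cv2.INTER_CUBIC)
r=cv2.HoughCircles(G,cv2.HOUGH_GRADIENT,1.2,20,param1=80,param2=25,minRadius=18,maxRadius=70)
if r is not None: print([(round(x/4+180,1),round(y/4+130,1),round(q/4,1)) for x,y,q in r[0][:8]])
print(bot.get_obs()['grip_width'])
```

```text
soy [262.1 159. ] foot [265.6 172. ]
mill [207.3 170. ] foot [217.3 178.3]
salt [216.4 211. ] foot [221.7 212.6]
bay [269.9 204.8] foot [270.3 205.7]
spice [340.3 223.2] foot [335.3 223.9]
[403, 111, 40, 42, 677] [422. 131.]
[256, 152, 18, 12, 101] [263. 157.]
[384, 157, 176, 182, 11796] [474. 232.]
[252, 161, 33, 27, 570] [270. 175.]
[201, 162, 33, 29, 601] [216. 177.]
[415, 191, 10, 32, 158] [421. 205.]
[249, 192, 47, 28, 995] [272. 206.]
[368, 199, 22, 17, 292] [378. 207.]
[219, 206, 14, 18, 143] [227. 216.]
[211, 208, 13, 10, 100] [217. 212.]
[547, 258, 13, 11, 79] [553. 263.]
[319, 264, 241, 156, 11693] [445. 363.]
[427, 282, 39, 53, 1004] [444. 307.]
[298, 291, 28, 11, 207] [312. 296.]
[252, 305, 37, 15, 274] [268. 310.]
[167, 313, 172, 107, 8897] [252. 381.]
[469, 314, 6, 20, 65] [472. 323.]
[264, 331, 96, 57, 1895] [320. 350.]
[465, 378, 10, 4, 27] [469. 380.]
[438, 386, 25, 34, 253] [451. 406.]
spice diff 5.5
matchbox diff 6.0
[(np.float32(220.4), np.float32(212.6), np.float32(11.6)), (np.float32(217.6), np.float32(177.8), np.float32(14.8)), (np.float32(267.4), np.float32(175.2), np.float32(15.7)), (np.float32(262.4), np.float32(160.2), np.float32(8.9)), (np.float32(265.4), np.float32(165.6), np.float32(13.0)), (np.float32(284.2), np.float32(202.2), np.float32(13.7)), (np.float32(283.0), np.float32(210.0), np.float32(16.0)), (np.float32(267.4), np.float32(240.8), np.float32(15.3))]
82.41309649260123
```

The soy cap is at (262.4,160.2) against an upright prediction of (262.1,159.0). Mill, salt and tissues are in place, and spice and matchbox have not moved. Handing in.

```bash
python3 -c "
from plant import bot
print(bot.close_job())"
```

```text
the job is handed in; nothing more can be done
None
```

The job is handed in at about 50 s of the 141 s: my last top-camera check showed salt, mill and soy in their matching wells and the tissue pack in the bay, with the spice jar and matchbox unmoved and the gripper empty and clear (the judge's verdict was not returned).

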